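# Find the empty seasoning container and put it out for refilling

## Task

Three look-alike white flip-top seasoning containers stand on the plywood shelf: two are full and one is empty. Lift them to feel which one is empty, and stand that one upright on the floor of the steel refill tray, set down rather than dropped. The two full ones must end standing where they were: put any full one you lifted straight back on its spot, and tip none of them over.

Things in the scene. Friction and masses are not known exactly. Their poses are not given: they have to be found in the camera images.
- canister_a: one of three identical white flip-top containers, flat-sided, 84 mm long (its x), 52 wide (its y), 102 tall, grey lid seam near the top; lid shut and firm. Origin: centre of its underside, z up. Grasp from above across the 52 mm. Stands loose on the shelf (z = 0), 100 mm or more from the next. Empty about 65 to 100 g, full about 390 to 550 g; which one is empty varies and does not show
- canister_b: one of three identical white flip-top containers, flat-sided, 84 mm long (its x), 52 wide (its y), 102 tall, grey lid seam near the top; lid shut and firm. Origin: centre of its underside, z up. Grasp from above across the 52 mm. Stands loose on the shelf (z = 0), 100 mm or more from the next. Empty about 65 to 100 g, full about 390 to 550 g; which one is empty varies and does not show
- canister_c: one of three identical white flip-top containers, flat-sided, 84 mm long (its x), 52 wide (its y), 102 tall, grey lid seam near the top; lid shut and firm. Origin: centre of its underside, z up. Grasp from above across the 52 mm. Stands loose on the shelf (z = 0), 100 mm or more from the next. Empty about 65 to 100 g, full about 390 to 550 g; which one is empty varies and does not show
- refill_tray: shallow open steel tray, fixed to the shelf, 200 mm (its x) by 160 mm (its y) outside and 22 mm high, walls and floor 4 mm thick (inside 192 by 152 mm); origin at the centre of its underside, on the shelf (z = 0), so its inner floor is 4 mm above its origin
Not all that is in view belongs to the job. Leave any orange look-alike of the canister_b alone.

How it is judged:
By the outcome, as a careful person would: the job done as asked, in the order asked, and still so for the second after the job is handed in, with the robot touching nothing.
It also fails if it takes over 64 s, if anything falls off the work surface, if the arm or the gripper's body presses on something with over 40 N, if the wrist force passes 120 N, or if a joint passes its speed limit or range.

## Robot

A 6-joint arm with a two-finger parallel gripper is mounted at the origin on the work surface. World frame = base frame: x ahead of the robot, y to its left, z up, the work surface at z = 0. Lengths are in mm, angles in rad, forces in N, time in s.
With the tool pointing down it reaches from about 275 to 850 mm from the base axis. Payload 19 kg.
Tool frame: the origin (TCP) lies at the very end of the fingers, on their centre line; the grasp point (between the pads) lies 19 mm behind it; z points along the fingers, y is the line along which they close (so a half turn about z gives the same grasp; the last joint's range is limited). The gripper opens to 85 mm and grips with 20 to 120 N. Pads are 22 mm wide; open, the fingers measure 114 mm over their backs; the gripper's body (76 mm by 85 mm) begins 54 mm behind the grasp point. The pads swing forward as they close: fully open they stand 13 mm farther back than shut.
Start: joints at [1.126, 0.15, 1.437, -0, 1.554, -0.134], TCP at [175.849, 547.416, 203.767] pointing down, gripper open.
Joint ranges: [-2.8, 2.8], [-0.68, 2.1], [0.12, 2.68], [-1.39, 4.53], [0.16, 2.79], [-2.81, 2.81]. Speed limits (rad/s): [1.89, 1.89, 2.22, 3.01, 3.01, 3.01].

## Interface

Orientations are given as a unit quaternion [w, x, y, z].
In Python, from rig import arm, cams gives the robot as it stands. Calls block until the motion is done:
- arm.move_pose(position, orientation): joint-space move of the TCP to a pose.
- arm.servo_line(position, orientation=None, vel=150, max_force=None): straight line of the TCP; orientation=None keeps the orientation; vel is the mean speed in mm/s. With max_force (N) it stops when the force on the tool has changed by that much, and returns True; else False.
- arm.move_j(angles): joint-space move.
- arm.set_gripper(opening, grasp_force=None): finger opening in mm; grasp_force is the grip in N (None keeps the last); returns when the fingers have stopped.
- arm.sleep(seconds).
- arm.solve_ik(position, orientation): joint angles nearest the present ones, or None.
- arm.sense(): the state.
- cams.read_camera(name): name is "side" or "top"; returns (picture, depth): 384x512x3 uint8, red, green, blue; 384x512 float32, mm along the optical axis (not along the pixel's ray), 0 where there is no reading.
- cams.camera_params(name): a dict with "fov_y" (degrees; the focal length in pixels is half the picture's height over the tangent of half this angle, whatever the lens; pixels are square), "cx", "cy" (the principal point, pixels), "R" (3x3) and "t" (3): a world point X has camera coordinates R X + t. Camera axes: x right, y down, z forward; pixel columns grow to the right and rows downward; lengths in mm; the calibration is good to about 2 mm. A picture is of the moment at which its call begins. camera_params takes no time and is no camera call.
A pose or a line that the arm cannot do raises arm.Unreachable and nothing moves.
- arm.hand_in(): hands the job in; it is judged then, once.
Trained networks look in the newest picture that a camera, given by its name, has taken for a name from the list of things; names that differ only in an ending like _2 or _b are one class to them, and where a whole thing is asked for, a point or a joint stands for the part that bears it (a point fixed in the world has none). Each returns a list of dicts, best first, with "score" (0 to 1); they miss things now and then, are a little off and sometimes report something else, mostly with a low value. They report only what shows in the picture. A call takes as long as a camera call. They do not tell look-alikes from the thing itself.
- cams.cut_out(query, camera): "region" (384x512 bool, what is visible of it) and "bbox" ([left, top, right, bottom] in pixels, round what is visible of it).
The state is a dict: "clock": time; "joint_pos": joint angles; "joint_vel": joint speeds; "effort": joint torques, N m; "eef_pos": TCP position; "tool_rot": TCP orientation; "force": force on the tool from outside, world axes, zero at the start; "wrist_torque": the same for the moment, N m; "gripper_width": finger opening in mm; "grip_force": force on a finger pad.
Only numpy, scipy, OpenCV 4.12 (cv2) and the standard library are available. Lean on these libraries where they do the work, as an engineer would, in place of code of your own. Each camera call takes 0.05 s, during which the arm holds its last target. There are 200 camera calls.

## Working session

There is one attempt and no reset: what is moved stays moved. The work goes in short steps, each a Python script; the robot and the scene stay as the last script left them, time stands still between calls to the robot, and variables do not carry over. Pictures are saved under pics/ and viewed, at most 10 in all, crops included, and the job is handed in when it is done.

```bash
mkdir -p pics; cat > h.py <<'E'
import numpy as np, cv2
from rig import arm, cams
def cloud(cam, depth):
    p=cams.camera_params(cam); f=depth.shape[0]/2/np.tan(np.radians(p["fov_y"])/2)
    v,u=np.mgrid[:depth.shape[0],:depth.shape[1]]
    C=np.stack([(u-p["cx"])/f*depth,(v-p["cy"])/f*depth,depth],-1)
    return (C-np.array(p["t"]))@np.array(p["R"])
E
python3 - <<'E'
from h import *
ims=[]
for c in("top","side"):
    im,d=cams.read_camera(c); W=cloud(c,d); ims.append(im)
    for q in("canister_a","refill_tray"):
        for r in cams.cut_out(q,c):
            m=r["region"]&(d>0); P=W[m]
            if q[0]=="c":
                z=np.percentile(P[:,2],95); T=P[abs(P[:,2]-z)<6]
            else:
                z=np.percentile(P[:,2],50);T=P
            (x,y),(a,b),ang=cv2.minAreaRect(T[:,:2].astype(np.float32))
            print(c,q,round(r["score"],2),np.round(r["bbox"]),"z",round(z,1),"rect",np.round([x,y,a,b,ang],1),len(T),"rgb",im[m].mean(0).round())
cv2.imwrite("pics/a.png",cv2.resize(np.hstack(ims)[...,::-1],(800,300),interpolation=cv2.INTER_AREA))
cv2.imwrite("pics/top.png",ims[0][...,::-1])
s=arm.sense();print(s["clock"],s["tool_rot"],s["gripper_width"])
E
```

```text
top canister_a 0.73 [ 71. 153. 123. 210.] z 103.0 rect [445.9 297.7  92.5  51.6  15.1] 1173 rgb [125. 125. 121.]
top canister_a 0.7 [233. 120. 269. 175.] z 103.2 rect [525.8  -6.9  52.1  92.2  77.7] 1112 rgb [139. 139. 135.]
top canister_a 0.68 [156. 155. 196. 209.] z 103.0 rect [445.8 132.1  91.3  52.3  13.3] 1198 rgb [143. 142. 138.]
top canister_a 0.67 [ 75.  94. 135. 148.] z 102.8 rect [580.2 299.4  91.3  52.3  71.6] 1030 rgb [121.  71.  33.]
top canister_a 0.66 [ 56. 217. 121. 274.] z 103.0 rect [311.  301.3  92.7  53.2  40.7] 1347 rgb [131.  79.  40.]
top refill_tray 0.91 [341. 112. 438. 210.] z 3.6 rect [ 533.3 -321.4  201.4  173.4   13.7] 6793 rgb [109. 110. 110.]
top refill_tray 0.52 [ 72. 154. 121. 209.] z 99.8 rect [462.4 324.1 137.9  95.4  14.7] 2068 rgb [127. 126. 122.]
side canister_a 0.96 [236.  88. 278. 128.] z 102.1 rect [449.7 237.7  93.4 181.5   1.1] 460 rgb [126. 126. 118.]
side canister_a 0.91 [239. 122. 286. 177.] z 102.0 rect [447.9 127.7  92.6  58.7  13.5] 611 rgb [124. 124. 116.]
side canister_a 0.81 [285. 164. 329. 217.] z 102.2 rect [528.4 -11.6  57.   89.7  77.8] 768 rgb [132. 134. 125.]
side canister_a 0.79 [186.  83. 224. 135.] z 101.9 rect [311.9 296.3  90.8  57.8  40. ] 444 rgb [122.  59.   7.]
side canister_a 0.6 [295.  83. 326. 135.] z 102.2 rect [582.9 296.6  97.8  50.8  71.1] 390 rgb [134.  66.   8.]
side refill_tray 0.88 [260. 276. 409. 384.] z 3.7 rect [ 537.2 -311.2  213.4  176.4   13.9] 10714 rgb [142. 146. 142.]
0.3 [-7.09453832e-05  1.54766812e-01  9.87951003e-01 -2.12959388e-04] 85.2583950807461
```

View pics/a.png

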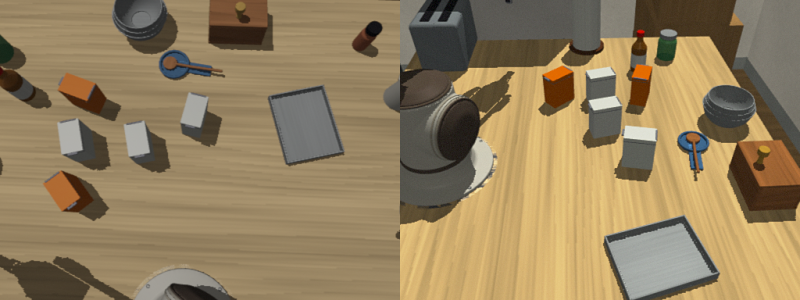

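View pics/top.png

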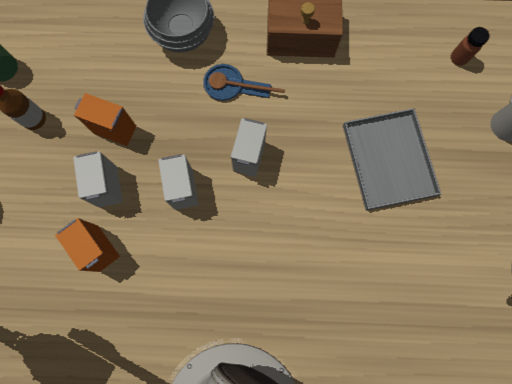

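Top view: the white containers are at pixels (91,176), (176,180) and (250,140), the orange decoys at (106,118) and (87,246), and the tray at (391,160). The detections agree with this. I'll weigh the first one.

```bash
cat >> h.py <<'E'
from scipy.spatial.transform import Rotation as Rn
CANS=[(446,298,15.1),(446,132,13.3),(526.5,-8,-12.3)]
ZG=50
def quat(deg, near=None):
    """tool down, tool x along the long axis; half turn with the least wrist turning"""
    best=None
    for k in (0,180):
        a=np.radians(deg+k); x=np.array([np.cos(a),np.sin(a),0]); z=np.array([0,0,-1.])
        yield Rn.from_matrix(np.c_[x,np.cross(z,x),z]).as_quat()[[3,0,1,2]]
def pick_q(p,deg):
    c=[(abs(j[5]),tuple(q)) for q in quat(deg) if (j:=arm.solve_ik(p,q)) is not None]
    return list(min(c)[1])
def fz():
    v=[]
    for _ in range(5): arm.sleep(0.04); v.append(arm.sense()["force"][2])
    return np.mean(v)
def lift(i, zup=90):
    x,y,d=CANS[i]; q=pick_q([x,y,190],d)
    arm.move_pose([x,y,190],q); arm.sleep(.2); f0=fz()
    hit=arm.servo_line([x,y,ZG],vel=120,max_force=15)
    if hit: print("HIT",arm.sense()["eef_pos"],arm.sense()["force"]); return None
    arm.set_gripper(40,50); s=arm.sense(); print("grip",s["gripper_width"],s["grip_force"],s["eef_pos"])
    arm.servo_line([x,y,zup],vel=60); arm.sleep(.3); f1=fz()
    s=arm.sense();m=(f0-f1)/9.81*1000
    print("can",i,"mass g",round(m),"f0",f0,"w",s["gripper_width"],"t",s["clock"]); return m
def putback(i):
    x,y,d=CANS[i]
    arm.servo_line([x,y,ZG+8],vel=80); arm.servo_line([x,y,ZG+.5],vel=20,max_force=8); print("down",arm.sense()["eef_pos"])
    arm.set_gripper(85); arm.servo_line([x,y,190],vel=180)
E
python3 - <<'E'
from h import *
m=lift(0)
if m and m>250: putback(0)
s=arm.sense();print(s["clock"])
im,d=cams.read_camera("side");cv2.imwrite("pics/b.png",im[...,::-1])
E
```

```text
grip 51.0046842471903 52.48266991227865 [446.36416718 297.98592757  50.61073516]
can 0 mass g 44 f0 -0.24596726015103512 w 50.85161559804263 t 5.1417
5.1417
```

View pics/b.png

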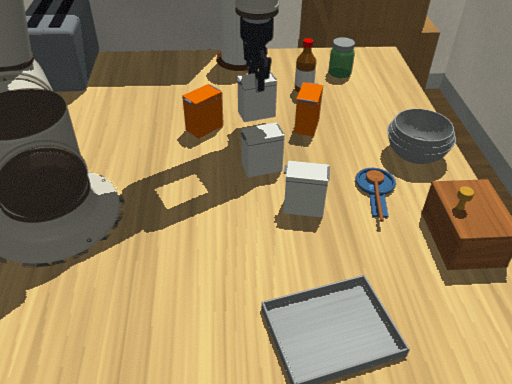

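The picture shows the canister hanging in the gripper at (257,98), clear of the shelf. It reads far below a full one, so I'll re-weigh it higher up before carrying it.

```bash
python3 - <<'E'
from h import *
x,y,d=CANS[0]
arm.servo_line([x,y,200],vel=120); arm.sleep(.4); f=fz(); s=arm.sense()
print("fz",f,s["gripper_width"],s["force"])
if f>-2.3:
    X,Y=534.5,-319; q=pick_q([X,Y,200],13.7)
    arm.move_pose([X,Y,200],q); arm.sleep(.3); print("fz tray",fz(),arm.sense()["eef_pos"])
    im,dd=cams.read_camera("top");cv2.imwrite("pics/c.png",im[...,::-1])
print(arm.sense()["clock"])
E
```

```text
fz -0.4108662017360105 51.10792611813454 [0.1100332  0.76749962 0.48591167]
fz tray -0.49330444832497033 [ 534.53700827 -318.95033578  200.00449404]
9.65
```

View pics/c.png

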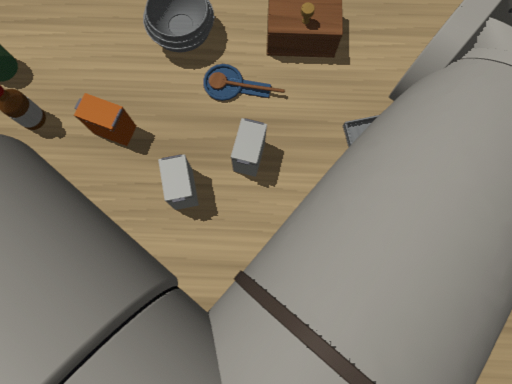

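The arm hides the tray from above. The grip width is unchanged and the load is only about 0.5 N, so this one is empty. Setting it down now.

```bash
python3 - <<'E'
from h import *
X,Y=534.5,-319
arm.servo_line([X,Y,66],vel=100); 
print(arm.servo_line([X,Y,53],vel=15,max_force=4)); s=arm.sense(); print(s["eef_pos"],s["force"])
arm.set_gripper(85); arm.servo_line([X,Y,200],vel=150)
arm.move_pose([400,-150,300],s["tool_rot"]) if arm.solve_ik([400,-150,300],s["tool_rot"]) is not None else None
arm.sleep(.3)
im,d=cams.read_camera("side");cv2.imwrite("pics/d.png",im[...,::-1])
W=cloud("side",d)
for r in cams.cut_out("canister_a","side"):
    P=W[r["region"]&(d>0)]; z=np.percentile(P[:,2],95); T=P[abs(P[:,2]-z)<6]
    print(round(r["score"],2),r["bbox"],round(z,1),np.round(cv2.minAreaRect(T[:,:2].astype(np.float32))[0]),"zmin",np.percentile(P[:,2],2))
print(arm.sense()["clock"])
E
```

```text
True
[ 534.46751797 -318.92867216   54.63509991] [0.17089171 1.28591881 6.61443116]
0.83 [301.5, 274.9, 367.0, 349.6] 106.5 [ 533. -318.] zmin 8.959629123889101
0.78 [184.2, 83.5, 224.8, 134.2] 101.8 [312. 297.] zmin 5.106564224166545
0.78 [291.8, 80.2, 323.7, 135.3] 102.4 [582. 296.] zmin -1.320551136547128
0.74 [241.7, 122.9, 283.7, 179.2] 102.0 [448. 128.] zmin 3.397673323315689
0.66 [282.6, 163.6, 327.7, 219.8] 102.3 [528. -11.] zmin -0.622638969174984
14.7667
```

View pics/d.png

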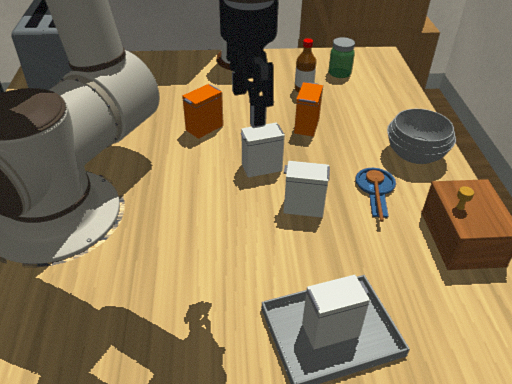

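The canister stands upright in the tray at (335,312), with its top at 106.5 mm as expected on a 4 mm floor. The other two are untouched at (263,150) and (306,190), and the gripper is clear.

```bash
python3 -c "
from h import *
print(arm.hand_in())"
```

```text
the job is handed in; nothing more can be done
None
```

I handed the job in at about 15 s: the first canister I lifted felt empty (about 45 g on the wrist sensor; a full one is 390 g or more) and now stands upright on the tray floor, with the other two never touched or weighed.

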